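# Shift the roller mixer into third

## Robot

A 6-joint arm with a two-finger parallel gripper is mounted at the origin on the work surface. World frame = base frame: x ahead of the robot, y to its left, z up, the work surface at z = 0. Lengths are in m, angles in degrees, forces in N, time in s.
With the tool pointing down it reaches from about 0.35 to 0.875 m from the base axis. Payload 4.2 kg.
Tool frame: the origin (TCP) lies on the front face of the gripper's body, between the roots of the fingers; the fingertips stand finger_overhang ahead of it and the grasp point (between the pads) lies 51 mm ahead of it (finger_overhang is the distance from the TCP to the fingertips, in m); z points along the fingers, y is the line along which they close (so a half turn about z gives the same grasp; the last joint's range is limited). The gripper opens to 87 mm and grips with 3 to 60 N. Pads are 19 mm wide; open, the fingers measure 117 mm over their backs; the gripper's body (75 mm by 190 mm) begins 51 mm behind the grasp point.
Start: joints at [-49.928, 22.042, 0.453, 0, -68.411, -14.817], TCP at [0.267, -0.565, 0.292] pointing down, gripper open.
Joint ranges: [-179.83, 179.83], [-69.29, 118.12], [-61.27, 80.66], [-181.25, 117.63], [-171.15, -9.14], [-177.46, 177.46]. Speed limits (degrees/s): [159.86, 159.86, 180, 180, 180, 180].

## Interface

Orientations are given as a 3x3 rotation matrix whose columns are the frame's x, y, z axes.
In Python, from station import sense, capture, camera_model, finish_job, finger_overhang gives the robot as it stands. The module is installed in compiled form; this text tells all that it offers.
- The arm moves only by the tool jog_arm, never from a script. Its argument "rows" is a list that holds one entry, the list of rows, each a list of 4 numbers: the shift along the tool's x, y, z in m, then the turn about the tool's z in rad. A call has 1 to 20 rows; each row shifts and turns the commanded pose from where the row before left it, along the tool's axes as they then stand; what a row does not reach is not made up. A row lasts 1/8 s, in which the tool goes at most 62.5 mm and 10.7 degrees, less where a joint would pass 70% of its speed; a pose out of reach is approached as far as the arm can. A call is refused whole if a number of a shift passes 0.0625 or a number of a turn 0.188, either way. A call with a gripper value outside its range is refused whole. "claw" is the opening, from 0 (shut) to 1 (fully open), set as the call begins (left out, the last holds). The fingers move at their own pace and stop on an object; the grip force is fixed at half the most. Time passes only in rows, so rows that do not move let the fingers close. It gives the time, the measured TCP pose, the force, the opening and the grip force at its end, in the units of the state.
- sense(): the state, without advancing time (a new reading comes with each control period).
- capture(name): name is "scene" or "top"; returns the picture (480x640x3 uint8, red, green, blue); there is no depth.
- camera_model(name): a dict with "fovy" (degrees; the focal length in pixels is half the picture's height over the tangent of half this angle, whatever the lens; pixels are square), "cx", "cy" (the principal point, pixels), "eye" and "rotation" of the camera in the world. Camera axes: x right, y down, z forward; pixel columns grow to the right and rows downward; lengths in m; the calibration is good to about 2 mm. A picture is of the moment at which its call begins. camera_model takes no time and is no camera call.
- finish_job(): hands the job in; it is judged then, once.
The state is a dict: "time_s": time; "joints": joint angles; "joint_velocities": joint speeds; "effort": joint torques, N m; "tcp_pos": TCP position; "ee_rot": TCP orientation; "wrist_force": force on the tool from outside, world axes, zero at the start; "moment": the same for the moment, N m; "gripper_width": opening from 0.0 (shut) to 1.0 (fully open); "gripper_force": force on a finger pad.
Only numpy, scipy, OpenCV 4.12 (cv2) and the standard library are available. Lean on these libraries where they do the work, as an engineer would, in place of code of your own. Each camera call takes 0.05 s, during which the arm holds its last target. There are 200 camera calls.

## Task

The sample roller mixer's gear lever has been left somewhere on the left-hand side of its H-shaped gate (slots one and two). With the fingertips, push the orange knob until the lever is in line with the cross lane, push it across to the right, then push it forward (away from the robot) until it is fully home in the third slot, the far right one marked with three dots. Only push, gently and without gripping the knob, keep out of the fourth slot, leave the glassware and the box where they stand, and finish with the hand clear.

Things in the scene. Friction and masses are not known exactly. Their poses are not given: they have to be found in the camera images.
- mixer: Bench roller mixer, fixed. Origin on the table directly under the lever's pivot; x points forward (away from the robot at yaw 0), y left, z up. Green gearbox 150 (x) by 170 (y) by 88 mm high, centred on the origin. Joined on its far side is a white deck: x 75 to 270 mm, 270 mm wide, 50 mm high, with rollers to 86 mm and green end cheeks to 92 mm above the table.
- gate_centre (a point): Middle of the bright gate plate (100 x by 104 y mm, top face 99 mm above the table) with its H-shaped opening, axes as the mixer. The cross lane, 20 mm wide, runs along y through here. Four slots lead off it: one far left, two near left, three far right, four near right, with that many black dots beyond their ends. Solid 20 mm wide teeth part left slots from right ones.
- third_slot_end (a point): Far end of the third slot, on the plate's top face, 28 mm ahead of and 18 mm to the right of the gate's middle. The slots are 16 mm wide; all four lie symmetrically about the middle.
- roller_bottle (a point): Centre of the glass bottle that lies across the rollers, blue cap to the left: 68 mm thick, 163 mm long along mixer y, fixed to the mixer; its top is 141 mm above the table.
- shift_lever: Gear lever: orange knob, 36 mm across, 52 mm tall, on a 12 mm steel stick. Origin: the knob's centre; z up along the stick. It leans about a pivot 25 mm above the mixer's origin, 165 mm from the knob's centre (190 mm above the table when upright). About 2.5 N at the knob moves it and it stays where left: friction, no spring, no click. The stick meets the gate 70 mm above the pivot.
- shift_across (a joint): Sideways lean of the lever in rad about the mixer's x axis, positive to the right (mixer y-), 0 in the middle. Stops at -0.278 and +0.278. In a left slot it reads -0.278 to about -0.22, in a right slot about 0.22 to 0.278.
- shift_fore (a joint): Forward lean in rad, 0 in mid lane. Stops: +0.305 home in slot one or three, -0.305 in two or four. Crossing is free from about -0.055 to 0.055; beyond, a tooth blocks it. Knob centre in the mixer frame = (165 sin f, -165 sin a cos f, 25 + 165 cos a cos f) mm with a = shift_across, f = shift_fore.
- media_bottle: Loose glass bottle with a blue cap, 70 mm across, 150 mm tall, origin at the centre of its underside. Leave it alone.
- foil_beaker_a: Loose beaker with a foil cover, 65 mm across, 78 mm tall, origin at the centre of its underside. Leave it alone.
- foil_beaker_b: A second loose foil-covered beaker, same size, origin at the centre of its underside. Leave it alone.
- filter_box: Loose white box 110 by 70 by 45 mm, origin at the centre of its underside. Leave it alone.

How it is judged:
By the outcome, as a careful person would: the job done as asked, in the order asked, and still so for the second after the job is handed in, with the robot touching nothing.
It also fails if it takes over 54 s, if anything falls off the work surface, if the arm or the gripper's body presses on something with over 40 N, if the wrist force passes 120 N, or if a joint passes its speed limit or range.

## Working session

There is one attempt and no reset: what is moved stays moved. The work goes in short steps, Python scripts to look and compute and a tool call to move; the robot and the scene stay as the last step left them, time stands still between calls to the robot, and variables do not carry over. Pictures are saved under pics/ and viewed, at most 10 in all, crops included, and the job is handed in when it is done.

Besides the shell and the picture viewer there is one more tool, called after "Call:" in YAML: its name, and indented under it one key for each argument. jog_arm: Moves the arm, as the interface text tells. Its arguments: {"type":"object","properties":{"rows":{"type":"array"},"claw":{"type":"number"}},"required":["rows"]}

```bash
mkdir -p pics; python3 - <<'E'
from station import *
import cv2,numpy as np
for n in("scene","top"):
    im=capture(n); cv2.imwrite(f"pics/{n}0.png",im[:,:,::-1]); m=camera_model(n); print(n,m)
s=sense(); print(finger_overhang,s['tcp_pos'],np.round(s['ee_rot'],3),s['time_s'])
E
```

```text
scene {'fovy': 46.20450571588862, 'cx': 316.0569424733906, 'cy': 240.60281967695462, 'eye': array([1.15259403, 0.4503389 , 1.09938956]), 'rotation': array([[-0.57919399,  0.67171343, -0.46188244],
       [ 0.81516024,  0.47241593, -0.33516708],
       [-0.00693561, -0.57063496, -0.82117455]])}
top {'fovy': 56.739327737382645, 'cx': 322.8146397979914, 'cy': 231.21133512922233, 'eye': array([0.49184722, 0.04853215, 0.90269555]), 'rotation': array([[ 0.0044898 , -0.99117349,  0.1324951 ],
       [-0.99996346, -0.00541398, -0.0066158 ],
       [ 0.00727473, -0.13246056, -0.99116158]])}
0.0697 [ 0.26648573 -0.56490869  0.29129533] [[-0.904 -0.426 -0.001]
 [-0.426  0.904  0.002]
 [ 0.     0.002 -1.   ]] 0.1
```

View pics/scene0.png

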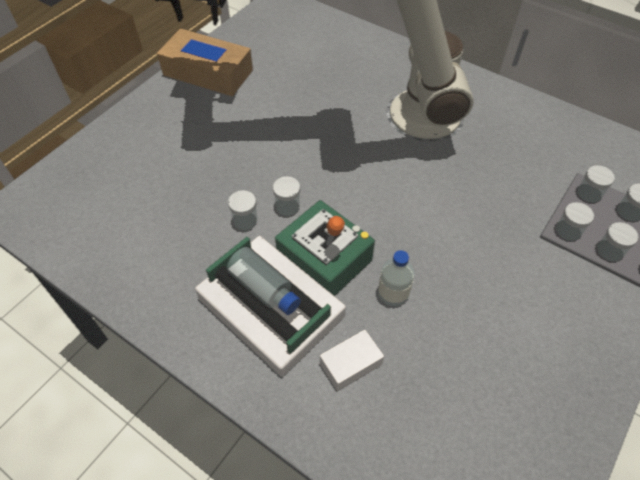

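View pics/top0.png

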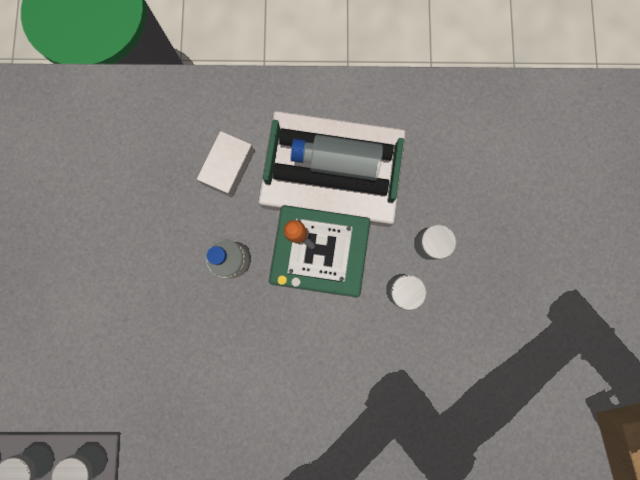

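The top view shows the knob at about (295,232), the gate plate centred at about (320,250), beakers at (438,242) and (408,292), the bottle at (228,260) and the box at (225,162). The lever is on the left, probably in slot one. The scene view agrees, with the knob at (336,224).

```bash
cat > h.py <<'E'
from station import *
import cv2,numpy as np
def ray(n,uv):
    m=camera_model(n); f=240/np.tan(np.radians(m['fovy']/2))
    d=m['rotation']@np.array([(uv[0]-m['cx'])/f,(uv[1]-m['cy'])/f,1]); return m['eye'],d/np.linalg.norm(d)
def onz(n,uv,z):
    e,d=ray(n,uv); return e+d*(z-e[2])/d[2]
def proj(n,p):
    m=camera_model(n); f=240/np.tan(np.radians(m['fovy']/2)); c=m['rotation'].T@(np.array(p)-m['eye'])
    return np.array([m['cx']+f*c[0]/c[2],m['cy']+f*c[1]/c[2]])
def tri(u1,u2):
    (e1,d1),(e2,d2)=ray("scene",u1),ray("top",u2)
    t=np.linalg.lstsq(np.c_[d1,-d2],e2-e1,rcond=None)[0]
    a,b=e1+t[0]*d1,e2+t[1]*d2; return (a+b)/2,np.linalg.norm(a-b)
def blob(im,lo,hi,roi):
    h=cv2.cvtColor(im,cv2.COLOR_RGB2HSV); m=cv2.inRange(h,lo,hi); k=np.zeros_like(m); x0,y0,x1,y1=roi; k[y0:y1,x0:x1]=m[y0:y1,x0:x1]
    c=cv2.findContours(k,cv2.RETR_EXTERNAL,cv2.CHAIN_APPROX_NONE)[0]; return max(c,key=cv2.contourArea)
ORA=((3,150,90),(14,255,255))
ROI={"scene":(270,180,400,300),"top":(250,190,390,310)}
def knob(ims=None):
    us=[]
    for n in("scene","top"):
        c=blob((ims or {}).get(n) if ims else capture(n),*ORA,ROI[n]); M=cv2.moments(c); us.append((M['m10']/M['m00'],M['m01']/M['m00']))
    return tri(*us),us
def lever(p,O,yaw):
    c,s=np.cos(yaw),np.sin(yaw); q=np.array([[c,s],[-s,c]])@(p[:2]-O)
    f=np.arcsin(np.clip(q[0]/.165,-1,1)); a=np.arcsin(np.clip(-q[1]/.165/np.cos(f),-1,1)); return q,f,a
E
python3 - <<'E'
from h import *
ims={n:cv2.imread(f"pics/{n}0.png")[:,:,::-1].copy() for n in("scene","top")}
g=blob(ims['top'],(55,70,20),(95,255,255),(250,200,390,310)); P=np.array([onz('top',p[0],.088)[:2] for p in g])*1000
r=cv2.minAreaRect(P.astype(np.float32)); print('green',r)
w=blob(ims['top'],(0,0,150),(180,60,255),(282,210,360,290)); P=np.array([onz('top',p[0],.099)[:2] for p in w])*1000
print('plate',cv2.minAreaRect(P.astype(np.float32)))
print(knob(ims))
for nm,uv,z in(("bka",(438,242),.078),("bkb",(408,292),.078),("bottle cap",(216,256),.15),("box",(225,162),.045)): print(nm,onz('top',uv,z))
cv2.imwrite('pics/c.png',np.hstack([cv2.resize(ims['scene'][185:305,260:390,::-1],(400,370),interpolation=2),cv2.resize(ims['top'][195:305,260:380,::-1],(400,370),interpolation=2)]))
E
```

```text
green ((565.583740234375, 48.54314041137695), (166.07237243652344, 146.23590087890625), 81.79608154296875)
plate ((566.1117553710938, 48.68461608886719), (104.5655517578125, 100.31327819824219), 81.78082275390625)
((array([0.58675603, 0.0885338 , 0.19291184]), np.float64(0.0002755184827396673)), [(335.5015015015015, 223.75675675675674), (294.96456876456875, 231.08764568764568)])
bka [ 0.58291588 -0.17242289  0.078     ]
bkb [ 0.49003474 -0.11431581  0.078     ]
bottle cap [0.54913466 0.2241684  0.15      ]
box [0.74405765 0.23761184 0.045     ]
```

View pics/c.png

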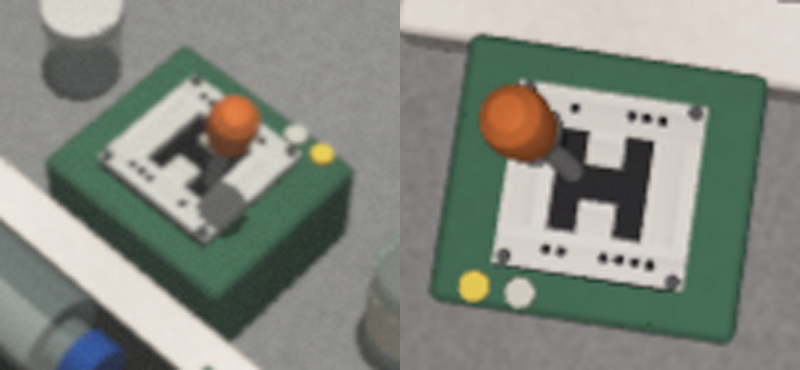

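Mixer yaw is about −8.2° and the centre is about (0.566, 0.0486). The knob is at mixer (+15, +42) mm, so it is part way into slot one and needs pulling back first. I'll shut the fingers, turn the tool y axis to mixer y, and travel above everything to the far side of the knob.

Call:
jog_arm:
  rows:
    - [[0,0,-0.002,0.117],[0,0,-0.002,0.117],[0,0,-0.002,0.117],[0,0,-0.002,0.117],[0,0,-0.002,0.115],[-0.0189,0.0494,0,0],[-0.0189,0.0494,0,0],[-0.0189,0.0494,0,0],[-0.0189,0.0494,0,0],[-0.0189,0.0494,0,0],[-0.0189,0.0494,0,0],[-0.0189,0.0494,0,0],[-0.0189,0.0494,0,0],[-0.0189,0.0494,0,0],[-0.0189,0.0494,0,0],[-0.0189,0.0494,0,0],[-0.0189,0.0494,0,0],[-0.0189,0.0494,0,0],[-0.0189,0.0494,0,0],[0,0,0,0]]
  claw: 0

```text
time_s: 2.6
tcp_pos: [0.6275, 0.0849, 0.3005]
ee_rot: [[-0.99, 0.138, -0.002], [0.138, 0.99, -0.0], [0.002, -0.001, -1.0]]
wrist_force: [0.2, -1.7, -1.1]
gripper_width: 0.005
gripper_force: 0.0
```

```bash
cat >> h.py <<'E'
O=np.array([.566,.0486]); YAW=np.radians(-8.2)
def rep():
    s=sense(); print('t',round(s['time_s'],2),'tcp',np.round(s['tcp_pos'],4),'mix',np.round(lever(s['tcp_pos'],O,YAW)[0],4),'y',np.round(s['ee_rot'][:,1],3),'F',np.round(s['wrist_force'],2),'w',s['gripper_width'])
E
python3 - <<'E'
from h import *
rep(); im=capture('top'); cv2.imwrite('pics/t1.png',im[150:330,220:420,::-1].repeat(3,0).repeat(3,1))
E
```

```text
t 2.6 tcp [0.6275 0.0849 0.3005] mix [0.0557 0.0447] y [ 0.138  0.99  -0.001] F [ 0.22 -1.67 -1.12] w 0.0050884756262601916
```

View pics/t1.png

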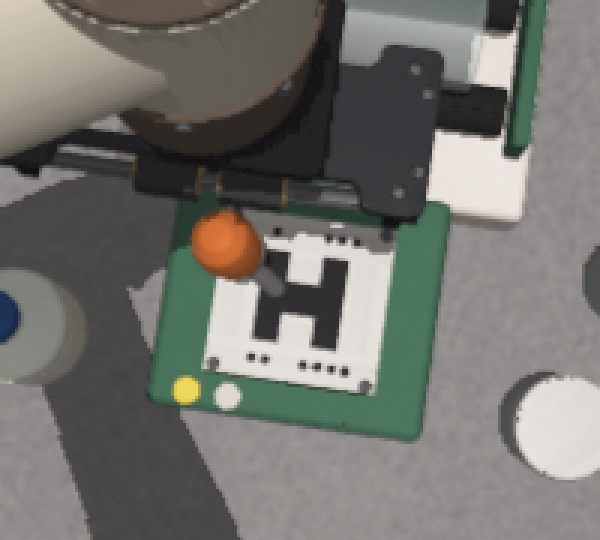

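The closed hand is just beyond the knob, which is at about (225,243) in the crop. The view is clear, so next I lower and push back gently.

Call:
jog_arm:
  rows:
    - [[0,0,0.015,0],[0,0,0.015,0],[0,0,0.015,0],[0,0,0.012,0],[0,0,0.003,0],[0,0,0,0]]

```text
time_s: 3.4
tcp_pos: [0.6268, 0.0819, 0.2422]
ee_rot: [[-0.99, 0.142, 0.0], [0.142, 0.99, -0.0], [-0.0, -0.0, -1.0]]
wrist_force: [-0.1, 0.9, -0.6]
gripper_width: 0.005
gripper_force: 0.0
```

Call:
jog_arm:
  rows:
    - [[0.004,0,0,0],[0.003,0,0,0],[0.003,0,0,0],[0.002,0,0,0],[0.002,0,0,0],[0.002,0,0,0],[0.002,0,0,0],[0.002,0,0,0],[0.002,0,0,0],[0.002,0,0,0],[0,0,0,0],[0,0,0,0]]

```text
time_s: 4.9
tcp_pos: [0.6027, 0.0853, 0.2421]
ee_rot: [[-0.99, 0.142, -0.0], [0.142, 0.99, 0.0], [0.0, -0.0, -1.0]]
wrist_force: [2.8, 0.5, 2.0]
gripper_width: 0.008
gripper_force: 1.3
```

```bash
cat >> h.py <<'E'
def look():
    (p,e),us=knob(); q,f,a=lever(p,O,YAW); print('knob',np.round(p,4),'gap',round(e,4),'mix',np.round(q,4),'f',round(f,3),'a',round(a,3),np.round(us,1))
E
python3 -c "
from h import *
rep(); look()"
```

```text
t 4.9 tcp [0.6027 0.0853 0.2421] mix [0.0311 0.0416] y [ 0.142  0.99  -0.   ] F [2.82 0.46 2.03] w 0.007958873698435301
knob [0.5712 0.0919 0.1648] gap 0.0031 mix [-0.0011  0.0436] f -0.006 a -0.267 [[340.1 227.6]
 [293.  243. ]]
```

The estimate is partly hidden by the hand. I'll back off, rise, move to the left side of the knob and check from there.

Call:
jog_arm:
  rows:
    - [[-0.006,0,0,0],[-0.01,0,0,0],[-0.01,0,0,0],[0,0.015,-0.005,0],[0,0.02,-0.01,0],[0.01,0.015,-0.01,0],[0.02,0.01,-0.01,0],[0.02,0,-0.005,0],[0,0,0,0]]

```text
time_s: 6.12
tcp_pos: [0.5858, 0.149, 0.2841]
ee_rot: [[-0.99, 0.14, 0.002], [0.14, 0.99, 0.001], [-0.002, 0.001, -1.0]]
wrist_force: [0.0, -0.4, -0.2]
gripper_width: 0.0
gripper_force: 0.0
```

```bash
python3 -c "
from h import *
rep(); look(); im=capture('top'); cv2.imwrite('pics/t2.png',im[150:330,220:420,::-1].repeat(3,0).repeat(3,1))"
```

```text
t 6.12 tcp [0.5858 0.149  0.2841] mix [0.0053 0.1022] y [0.14  0.99  0.001] F [ 0.02 -0.42 -0.2 ] w 0.00045918262234531063Traceback (most recent call last):
  File "<string>", line 3, in <module>
    rep(); look(); im=capture('top'); cv2.imwrite('pics/t2.png',im[150:330,220:420,::-1].repeat(3,0).repeat(3,1))
           ~~~~^^
  File "h.py", line 32, in look
    (p,e),us=knob(); q,f,a=lever(p,O,YAW); print('knob',np.round(p,4),'gap',round(e,4),'mix',np.round(q,4),'f',round(f,3),'a',round(a,3),np.round(us,1))
             ~~~~^^
  File "h.py", line 23, in knob
    c=blob((ims or {}).get(n) if ims else capture(n),*ORA,ROI[n]); M=cv2.moments(c); us.append((M['m10']/M['m00'],M['m01']/M['m00']))
  File "h.py", line 17, in blob
    c=cv2.findContours(k,cv2.RETR_EXTERNAL,cv2.CHAIN_APPROX_NONE)[0]; return max(c,key=cv2.contourArea)
                                                                             ~~~^^^^^^^^^^^^^^^^^^^^^^^
ValueError: max() iterable argument is empty
```

```bash
cat >> h.py <<'E'
def lookt(z=.192):
    im=capture('top'); c=blob(im,*ORA,ROI['top']); x,y,w,h=cv2.boundingRect(c); (u,v),r=cv2.minEnclosingCircle(c)
    q,f,a=lever(onz('top',(u,v),z),O,YAW); print('top knob',np.round(q,4),'f',round(f,3),'a',round(a,3),'r',round(r,1),'box',(x,y,w,h)); return im
E
python3 -c "
from h import *
im=lookt(); cv2.imwrite('pics/t2.png',im[150:330,220:420,::-1].repeat(3,0).repeat(3,1))"
```

```text
Traceback (most recent call last):
  File "h.py", line 34, in lookt
    im=capture('top'); c=blob(im,*ORA,ROI['top']); x,y,w,h=cv2.boundingRect(c); (u,v),r=cv2.minEnclosingCircle(c)
                         ~~~~^^^^^^^^^^^^^^^^^^^^
  File "h.py", line 17, in blob
    c=cv2.findContours(k,cv2.RETR_EXTERNAL,cv2.CHAIN_APPROX_NONE)[0]; return max(c,key=cv2.contourArea)
                                                                             ~~~^^^^^^^^^^^^^^^^^^^^^^^
ValueError: max() iterable argument is empty
```

The hand's body covers the knob. I'll move further left to see it.

Call:
jog_arm:
  rows:
    - [[0,0.04,0,0],[0,0.04,0,0],[0,0.03,0,0],[0,0,0,0]]

```text
time_s: 6.78
tcp_pos: [0.6035, 0.2587, 0.281]
ee_rot: [[-0.99, 0.14, -0.001], [0.14, 0.99, -0.001], [0.001, -0.001, -1.0]]
wrist_force: [-0.1, -0.7, -0.2]
gripper_width: 0.005
gripper_force: 0.0
```

```bash
python3 -c "
from h import *
rep();im=capture('top'); cv2.imwrite('pics/t2.png',im[150:330,220:420,::-1].repeat(3,0).repeat(3,1)); lookt(); look()"
```

```text
t 6.78 tcp [0.6035 0.2587 0.281 ] mix [0.0072 0.2133] y [ 0.14   0.99  -0.001] F [-0.11 -0.66 -0.2 ] w 0.004890012514060024
top knob [0.0037 0.043 ] f 0.023 a -0.264 r 11.7 box (283, 227, 23, 22)
knob [0.5765 0.0904 0.1915] gap 0.0004 mix [0.0045 0.0429] f 0.027 a -0.263 [[339.1 221.3]
 [293.8 237.5]]
```

View pics/t2.png

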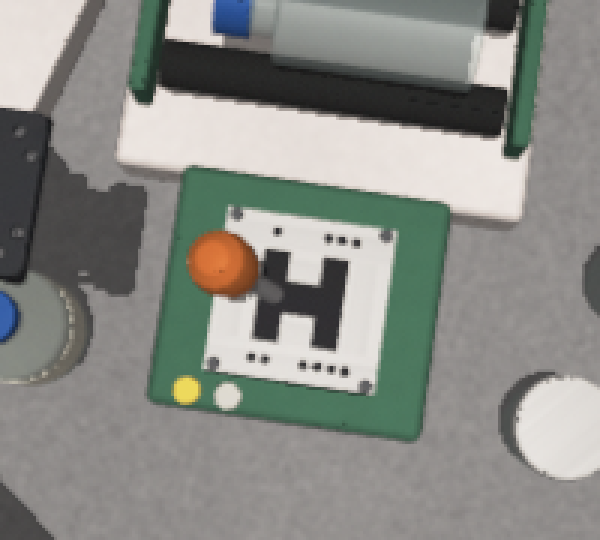

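The lever now leans forward about 0.025 rad, inside the ±0.055 free band. Knob is at crop (222,264), lined up with the cross lane. Next I come down on its left and push right.

Call:
jog_arm:
  rows:
    - [[0.001,-0.04,0,0],[0.001,-0.04,0.003,0],[0.001,-0.028,0.008,0],[0,0,0.012,0],[0,0,0.012,0],[0,0,0.006,0],[0,0,0,0]]

```text
time_s: 7.85
tcp_pos: [0.5849, 0.151, 0.2404]
ee_rot: [[-0.99, 0.141, -0.001], [0.141, 0.99, -0.001], [0.001, -0.001, -1.0]]
wrist_force: [-0.1, -0.2, 0.6]
gripper_width: 0.006
gripper_force: 0.0
```

Call:
jog_arm:
  rows:
    - [[0,-0.006,0,0],[0,-0.006,0,0],[0,-0.005,0,0],[0,-0.004,0,0],[0,-0.003,0,0],[0,-0.003,0,0],[0,-0.003,0,0],[0,-0.004,0,0],[0,-0.004,0,0],[0,-0.004,0,0],[0,-0.004,0,0],[0,-0.004,0,0],[0,0,0,0]]

```text
time_s: 9.48
tcp_pos: [0.5778, 0.1006, 0.2412]
ee_rot: [[-0.99, 0.142, -0.0], [0.142, 0.99, -0.0], [0.0, -0.0, -1.0]]
wrist_force: [0.5, 3.3, 2.4]
gripper_width: 0.005
gripper_force: 1.7
```

```bash
python3 -c "
from h import *
rep()"
```

```text
t 9.47 tcp [0.5778 0.1006 0.2412] mix [0.0043 0.0532] y [ 0.142  0.99  -0.   ] F [0.5  3.3  2.39] w 0.0050715671687177055
```

It is in contact and moving at about 3 N, so I continue across.

Call:
jog_arm:
  rows:
    - [[0,-0.004,0,0],[0,-0.004,0,0],[0,-0.004,0,0],[0,-0.004,0,0],[0,-0.004,0,0],[0,-0.004,0,0],[0,-0.004,0,0],[0,0,0,0]]

```text
time_s: 10.48
tcp_pos: [0.5737, 0.0729, 0.2411]
ee_rot: [[-0.99, 0.142, -0.0], [0.142, 0.99, -0.0], [0.0, -0.0, -1.0]]
wrist_force: [0.4, 2.3, 2.6]
gripper_width: 0.006
gripper_force: 1.2
```

Call:
jog_arm:
  rows:
    - [[0,-0.004,0,0],[0,-0.004,0,0],[0,-0.004,0,0],[0,-0.004,0,0],[0,-0.004,0,0],[0,-0.003,0,0],[0,-0.003,0,0],[0,-0.002,0,0],[0,0,0,0]]

```text
time_s: 11.6
tcp_pos: [0.5697, 0.0454, 0.2409]
ee_rot: [[-0.99, 0.142, -0.001], [0.142, 0.99, -0.0], [0.001, -0.0, -1.0]]
wrist_force: [1.0, 1.1, -0.5]
gripper_width: 0.004
gripper_force: 1.0
```

```bash
python3 -c "
from h import *
rep()"
```

```text
t 11.6 tcp [0.5697 0.0454 0.2409] mix [ 0.0041 -0.0026] y [ 0.142  0.99  -0.   ] F [ 0.95  1.07 -0.5 ] w 0.003860820563417533
```

Call:
jog_arm:
  rows:
    - [[0,-0.002,0,0],[0,-0.002,0,0],[0,-0.001,0,0],[0,0,0,0]]

```text
time_s: 12.1
tcp_pos: [0.569, 0.0405, 0.241]
ee_rot: [[-0.99, 0.142, -0.001], [0.142, 0.99, -0.0], [0.001, -0.0, -1.0]]
wrist_force: [0.3, 2.5, -0.3]
gripper_width: 0.004
gripper_force: 1.3
```

```bash
python3 -c "
from h import *
rep()
im=capture('scene'); c=blob(im,*ORA,ROI['scene']); print(cv2.boundingRect(c))
im2=capture('top')
cv2.imwrite('pics/s3.png',np.hstack([cv2.resize(im[165:305,250:400,::-1],(400,373),interpolation=2),cv2.resize(im2[195:305,260:380,::-1],(400,373),interpolation=2)]))"
```

```text
t 12.1 tcp [0.569  0.0405 0.241 ] mix [ 0.0041 -0.0076] y [ 0.142  0.99  -0.   ] F [ 0.3   2.49 -0.33] w 0.004225004812966608
(305, 200, 9, 14)
```

View pics/s3.png

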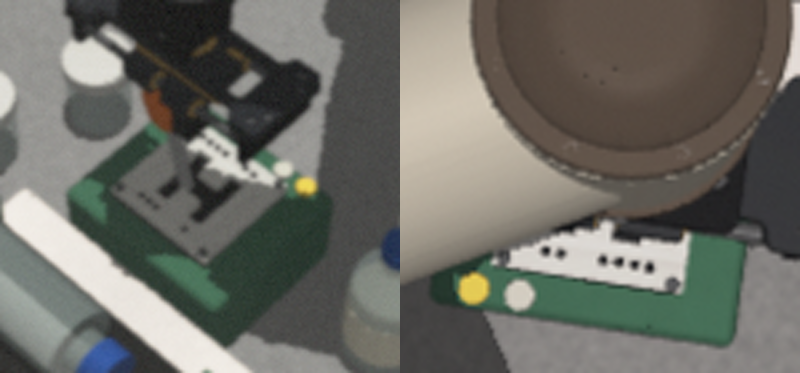

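The stick stands at the right of the cross lane in the scene crop, at about (185,165). I'll retreat left and up, clear the view and check.

Call:
jog_arm:
  rows:
    - [[0,0.006,0,0],[0,0.015,0,0],[0,0.025,-0.01,0],[0,0.03,-0.015,0],[0,0.04,-0.015,0],[0,0.04,0,0],[0,0.02,0,0],[0,0,0,0]]

```text
time_s: 13.2
tcp_pos: [0.594, 0.2161, 0.2807]
ee_rot: [[-0.99, 0.14, -0.001], [0.14, 0.99, -0.001], [0.001, -0.001, -1.0]]
wrist_force: [-1.3, -0.1, 0.2]
gripper_width: 0.004
gripper_force: 0.0
```

```bash
python3 -c "
from h import *
rep();lookt(.195); look()"
```

```text
t 13.2 tcp [0.594  0.2161 0.2807] mix [0.0038 0.1698] y [ 0.14   0.99  -0.001] F [-1.34 -0.11  0.2 ] w 0.00372653296917686
top knob [ 0.0047 -0.0329] f 0.028 a 0.201 r 11.2 box (330, 235, 22, 20)
knob [0.5656 0.0147 0.192 ] gap 0.0005 mix [ 0.0045 -0.0336] f 0.027 a 0.205 [[311.7 200.8]
 [340.7 244.5]]
```

The knob is short of the right slot (a ≈ 0.20) and needs about 9 mm more. I'll go back the same way and push further.

Call:
jog_arm:
  rows:
    - [[0,-0.04,0,0],[0,-0.04,0.01,0],[0,-0.04,0.015,0],[0,-0.025,0.015,0],[0,-0.005,0,0],[0,-0.006,0,0],[0,-0.006,0,0],[0,-0.006,0,0],[0,-0.004,0,0],[0,-0.003,0,0],[0,-0.002,0,0],[0,-0.002,0,0],[0,-0.002,0,0],[0,-0.002,0,0],[0,-0.002,0,0],[0,0,0,0]]

```text
time_s: 15.35
tcp_pos: [0.5678, 0.0316, 0.2412]
ee_rot: [[-0.99, 0.142, -0.0], [0.142, 0.99, -0.0], [0.0, -0.0, -1.0]]
wrist_force: [-0.1, 2.5, -1.9]
gripper_width: 0.006
gripper_force: 1.3
```

```bash
python3 -c "
from h import *
rep()"
```

```text
t 15.35 tcp [0.5678 0.0316 0.2412] mix [ 0.0043 -0.0166] y [ 0.142  0.99  -0.   ] F [-0.08  2.54 -1.94] w 0.006422496596847672
```

Call:
jog_arm:
  rows:
    - [[0,0.006,0,0],[0,0.02,0,0],[0,0.04,0,0],[0,0.04,0,0],[0,0.04,0,0],[0,0.04,0,0],[0,0,0,0]]

```text
time_s: 16.23
tcp_pos: [0.5944, 0.2193, 0.2409]
ee_rot: [[-0.99, 0.138, 0.0], [0.138, 0.99, -0.0], [-0.0, -0.0, -1.0]]
wrist_force: [-0.0, -1.0, -0.3]
gripper_width: 0.01
gripper_force: 0.0
```

```bash
python3 -c "
from h import *
rep();lookt(.192); look()"
```

```text
t 16.23 tcp [0.5944 0.2193 0.2409] mix [0.0037 0.173 ] y [ 0.138  0.99  -0.   ] F [-0.01 -1.02 -0.27] w 0.009899456284703078
top knob [ 0.004  -0.0428] f 0.025 a 0.263 r 11.6 box (335, 236, 24, 20)
knob [0.5641 0.0051 0.1896] gap 0.0001 mix [ 0.0043 -0.0433] f 0.026 a 0.266 [[308.5 198.9]
 [346.7 245.5]]
```

The knob is at the right (a ≈ 0.266, f ≈ 0.026). Next I go round to the near side and push forward.

Call:
jog_arm:
  rows:
    - [[0.015,-0.03,0,0],[0.02,-0.035,0,0],[0.015,-0.04,0,0],[0,-0.04,0,0],[0,-0.035,0.003,0],[0,-0.025,0.003,0],[0,-0.006,0,0],[0,0,0,0]]

```text
time_s: 17.38
tcp_pos: [0.5149, 0.0135, 0.2356]
ee_rot: [[-0.99, 0.143, 0.001], [0.143, 0.99, 0.0], [-0.001, 0.0, -1.0]]
wrist_force: [-0.3, -0.3, -0.3]
gripper_width: 0.012
gripper_force: 0.0
```

Call:
jog_arm:
  rows:
    - [[-0.005,0,0,0],[-0.005,0,0,0],[-0.004,0,0,0],[-0.003,0,0,0],[-0.003,0,0,0],[-0.003,0,0,0],[-0.003,0,0,0],[-0.003,0,0,0],[-0.003,0,0,0],[-0.003,0,0,0],[0,0,0,0]]

```text
time_s: 18.75
tcp_pos: [0.5497, 0.009, 0.2352]
ee_rot: [[-0.99, 0.142, 0.0], [0.142, 0.99, -0.0], [-0.0, -0.0, -1.0]]
wrist_force: [-2.3, 0.2, 1.5]
gripper_width: 0.004
gripper_force: 1.0
```

```bash
python3 -c "
from h import *
rep()"
```

```text
t 18.75 tcp [0.5497 0.009  0.2352] mix [-0.0105 -0.0415] y [ 0.142  0.99  -0.   ] F [-2.29  0.2   1.47] w 0.004497058696315418
```

Call:
jog_arm:
  rows:
    - [[-0.003,0,0,0],[-0.003,0,0,0],[-0.003,0,0,0],[-0.003,0,0,0],[-0.003,0,0,0],[0,0,0,0]]

```text
time_s: 19.5
tcp_pos: [0.5644, 0.007, 0.2347]
ee_rot: [[-0.99, 0.142, -0.001], [0.142, 0.99, 0.0], [0.001, -0.0, -1.0]]
wrist_force: [-4.0, 1.0, -1.1]
gripper_width: 0.005
gripper_force: 1.2
```

Call:
jog_arm:
  rows:
    - [[-0.003,0,0,0],[-0.003,0,0,0],[-0.003,0,0,0],[-0.003,0,0,0],[-0.002,0,0,0],[0,0,0,0]]

```text
time_s: 20.25
tcp_pos: [0.5784, 0.005, 0.2352]
ee_rot: [[-0.99, 0.142, 0.0], [0.142, 0.99, 0.0], [-0.0, 0.0, -1.0]]
wrist_force: [-2.2, 1.3, -1.6]
gripper_width: 0.004
gripper_force: 1.4
```

Call:
jog_arm:
  rows:
    - [[-0.001,0,0,0],[-0.001,0,0,0],[0,0,0,0]]

```text
time_s: 20.62
tcp_pos: [0.5802, 0.0047, 0.2352]
ee_rot: [[-0.99, 0.142, -0.0], [0.142, 0.99, 0.0], [0.0, 0.0, -1.0]]
wrist_force: [-2.0, 1.4, -2.1]
gripper_width: 0.008
gripper_force: 1.5
```

```bash
python3 -c "
from h import *
rep()"
```

```text
t 20.62 tcp [0.5802 0.0047 0.2352] mix [ 0.0204 -0.0414] y [0.142 0.99  0.   ] F [-2.03  1.4  -2.14] w 0.008091314941650548
```

Not at the stop yet, so I go on in 1 mm steps and watch the force.

Call:
jog_arm:
  rows:
    - [[-0.001,0,0,0],[-0.001,0,0,0],[0,0,0,0]]

```text
time_s: 21.0
tcp_pos: [0.5822, 0.0044, 0.2352]
ee_rot: [[-0.99, 0.142, -0.0], [0.142, 0.99, -0.0], [0.0, -0.0, -1.0]]
wrist_force: [-2.2, 1.5, -1.7]
gripper_width: 0.007
gripper_force: 1.7
```

Call:
jog_arm:
  rows:
    - [[-0.001,0,0,0],[0,0,0,0]]

```text
time_s: 21.25
tcp_pos: [0.5829, 0.0042, 0.2351]
ee_rot: [[-0.99, 0.142, -0.001], [0.142, 0.99, -0.0], [0.001, -0.0, -1.0]]
wrist_force: [-3.8, 1.3, -1.7]
gripper_width: 0.007
gripper_force: 2.1
```

Call:
jog_arm:
  rows:
    - [[-0.001,0,0,0],[0,0,0,0]]

```text
time_s: 21.5
tcp_pos: [0.5838, 0.0041, 0.2349]
ee_rot: [[-0.99, 0.142, -0.001], [0.142, 0.99, -0.0], [0.001, -0.0, -1.0]]
wrist_force: [-4.9, 2.2, -1.5]
gripper_width: 0.004
gripper_force: 2.6
```

Call:
jog_arm:
  rows:
    - [[-0.001,0,0,0],[0,0,0,0]]

```text
time_s: 21.75
tcp_pos: [0.5844, 0.004, 0.2348]
ee_rot: [[-0.99, 0.142, -0.002], [0.142, 0.99, -0.0], [0.002, -0.0, -1.0]]
wrist_force: [-4.5, 2.2, -2.3]
gripper_width: -0.0
gripper_force: 2.9
```

Call:
jog_arm:
  rows:
    - [[-0.001,0,0,0],[0,0,0,0]]

```text
time_s: 22.0
tcp_pos: [0.5851, 0.0039, 0.2346]
ee_rot: [[-0.99, 0.142, -0.003], [0.142, 0.99, -0.0], [0.003, -0.001, -1.0]]
wrist_force: [-5.6, 2.6, -2.3]
gripper_width: 0.002
gripper_force: 3.3
```

Call:
jog_arm:
  rows:
    - [[-0.001,0,0,0],[-0.001,0,0,0],[0,0,0,0]]

```text
time_s: 22.38
tcp_pos: [0.5865, 0.0036, 0.2343]
ee_rot: [[-0.99, 0.142, -0.005], [0.142, 0.99, -0.0], [0.005, -0.001, -1.0]]
wrist_force: [-6.5, 3.0, -1.5]
gripper_width: 0.003
gripper_force: 3.9
```

Call:
jog_arm:
  rows:
    - [[0.006,0,0,0],[0.02,0,0,0],[0.025,0,0,0],[0.01,0.03,-0.01,0],[0,0.05,-0.02,0],[0,0.06,-0.02,0],[0,0.06,0,0],[0,0.04,0,0],[0,0,0,0]]

```text
time_s: 23.5
tcp_pos: [0.5636, 0.2523, 0.2862]
ee_rot: [[-0.99, 0.138, 0.006], [0.138, 0.99, 0.002], [-0.006, 0.003, -1.0]]
wrist_force: [0.0, -0.1, -0.4]
gripper_width: 0.006
gripper_force: 0.0
```

```bash
python3 -c "
from h import *
rep();im=lookt(.182); look(); im2=capture('scene')
cv2.imwrite('pics/f.png',np.hstack([cv2.resize(im2[165:305,250:400,::-1],(400,373),interpolation=2),cv2.resize(im[195:305,260:380,::-1],(400,373),interpolation=2)]))"
```

```text
t 23.5 tcp [0.5636 0.2523 0.2862] mix [-0.0314  0.2013] y [0.138 0.99  0.003] F [ 0.03 -0.13 -0.4 ] w 0.006342845489356678
top knob [ 0.051  -0.0398] f 0.314 a 0.256 r 12.6 box (337, 206, 24, 24)
knob [6.108e-01 3.000e-04 1.840e-01] gap 0.0018 mix [ 0.0513 -0.0414] f 0.316 a 0.267 [[292.8 214.1]
 [348.9 217.8]]
```

View pics/f.png

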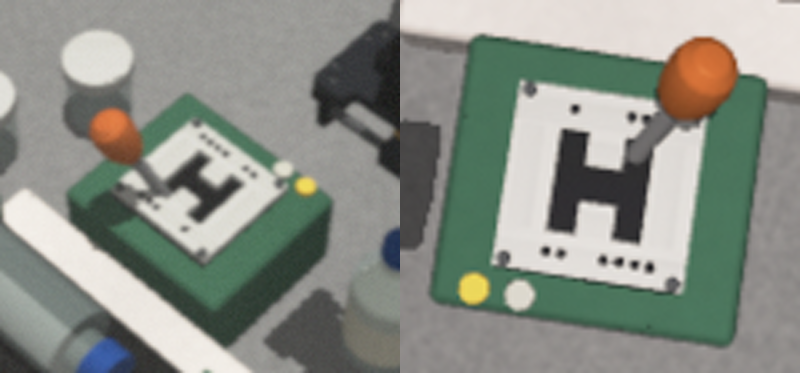

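The stick stands at the far end of slot three, with the knob at right crop (700,78). It measures f ≈ 0.31 and a ≈ 0.26. The force rose against the stop, and the hand is clear.

```bash
python3 -c "
from station import *
print(finish_job())"
```

```text
the job is handed in; nothing more can be done
None
```

The lever is fully home in the third slot as far as the cameras and the rising push force show (forward lean measured about 0.31 rad against the 0.305 stop). I moved it by pushing only, kept out of slot four, left the hand clear, and handed the job in at about 24 s; no verdict came back.

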